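# Slide a plug-in module into the live bay of a desk dock

### The arm

A 6-joint arm with a two-finger parallel gripper is mounted at the origin on a cart in front of the work surface, level with it; the furniture and walls round the work are solid. World frame = base frame: x ahead of the robot, y to its left, z up, the work surface at z = 0. Lengths are in m, angles in degrees, forces in N, time in s.
With the tool pointing down it reaches from about 0.35 to 0.775 m from the base axis. Payload 7.3 kg.
Tool frame: the origin (TCP) lies at the very end of the fingers, on their centre line; the grasp point (between the pads) lies 19 mm behind it (arm.grasp_offset is the distance from the TCP to the grasp point, in m); z points along the fingers, y is the line along which they close (so a half turn about z gives the same grasp; the last joint's range is limited). The gripper opens to 92 mm and grips with 3 to 60 N. Pads are 19 mm wide; open, the fingers measure 130 mm over their backs; the gripper's body (75 mm by 190 mm) begins 47 mm behind the grasp point.
Start: joints at [55.978, 19.595, 87.324, -0, 73.075, -8.365], TCP at [0.227, 0.473, 0.227] pointing down, gripper open.
Joint ranges: [-145.02, 145.02], [-44.19, 115.74], [2.07, 154.8], [-57.11, 237.11], [16.16, 152.29], [-177.93, 177.93]. Speed limits (degrees/s): [147.25, 147.25, 180, 180, 180, 180].

### API

Orientations are given as a 3x3 rotation matrix whose columns are the frame's x, y, z axes.
In Python, from plant import arm gives the robot as it stands. The module is installed in compiled form; this text tells all that it offers. Calls block until the motion is done:
- arm.move_ptp(position, orientation): joint-space move of the TCP to a pose.
- arm.move_linear(position, rotation=None, v=0.15, until_force=None): straight line of the TCP; rotation=None keeps the orientation; v is the mean speed in m/s. With until_force (N) it stops when the force on the tool has changed by that much, and returns True; else False.
- arm.movej(angles): joint-space move.
- arm.set_gripper(opening, grasp_force=None): finger opening in m; grasp_force is the grip in N (None keeps the last); returns when the fingers have stopped.
- arm.pause(seconds).
- arm.solve_ik(position, orientation): joint angles nearest the present ones, or None.
- arm.get_image(name): name is "scene" or "side" or "wrist"; returns the picture (480x640x3 uint8, red, green, blue); there is no depth.
- arm.camera_params(name): a dict with "fov_y" (degrees; the focal length in pixels is half the picture's height over the tangent of half this angle, whatever the lens; pixels are square), "cx", "cy" (the principal point, pixels), "k1" (the pictures are not rectified: a ray, as slopes to the right and down, at radius r is drawn at 1 + k1 r^2 times it, then the intrinsics apply), "eye" and "rotation" of the camera in the world. Camera axes: x right, y up, looking along -z (the intrinsics and any distortion apply to the point x, -y, -z); pixel columns grow to the right and rows downward; lengths in m; the calibration is good to about 2 mm. A picture is of the moment at which its call begins: read the wrist's pose just before it. camera_params takes no time and is no camera call; for the wrist camera it gives the pose at the moment of the call.
A pose or a line that the arm cannot do raises arm.MotionError and nothing moves.
- arm.close_job(): hands the job in; it is judged then, once.
Readings, each from a call of its own:
- arm.get_time_s(): time.
- arm.get_joint_pos(): joint angles.
- arm.get_qvel(): joint speeds.
- arm.get_effort(): joint torques, N m.
- arm.get_eef_pos(): TCP position.
- arm.get_orientation(): TCP orientation.
- arm.get_ft_force(): force on the tool from outside, world axes, zero at the start.
- arm.get_torque(): the same for the moment, N m.
- arm.get_grip_width(): finger opening in m.
- arm.get_grip_force(): force on a finger pad.
Only numpy, scipy, OpenCV 4.12 (cv2) and the standard library are available. Lean on these libraries where they do the work, as an engineer would, in place of code of your own. Each camera call takes 0.05 s, during which the arm holds its last target. There are 200 camera calls.

### The job

Take the glue stick out of the lane in front of the dock bay under the green lamp and leave it on the open desk, clear of that lane. Then slide the blue module along the desk, without lifting it, into that bay under the green lamp so that its white block plug goes fully home in the socket and the module's front meets the socket wall. Leave the rook and the computer mouse where they stand.

Things in the scene. Friction and masses are not known exactly. Their poses are not given: they have to be found in the camera images.
- module: Blue plug-in module, 84 long (x) x 92 wide (y) x 36 high mm, 0.3 kg, too wide for a grip; origin at the centre of the body's underside. Its +x axis points out of the plug end. A white block plug, 18 long, 36 wide, 18 high (9 to 27 mm above the desk), with 6 mm rounded front corners, is centred on the +x face. It lies flat on the desk at the start.
- plug_tip (a point): Centre of the front end of the module's white plug: 60 mm along module +x, 18 mm above the desk.
- dock: Fixed dock, two bays side by side, centres at y = +56 and -56 mm. Origin on the desk under the middle of the front face of the black socket wall (48 high, 30 thick, 240 wide mm); modules go in along dock +x. Each bay: bare desk as floor, grey guide rails 16 mm high, 17 mm thick, 95 mm apart inside, running from the wall to x = -62 mm, tapered to 7 mm thick over their last 20 mm.
- green_lamp: Green lamp, 22 mm wide, 13 mm high, on the socket wall above the bay to be used (lamps change places between starts). Origin at its foot: on the bay's centre line, 15 mm behind the wall's front face, 49 mm above the desk. Its x axis is the insertion direction. A module fully home has its origin at x = -57, y = 0 mm and its plug_tip at x = +3 mm in this frame.
- red_lamp: Red lamp of the same make, above the other bay, which is not to be used.
- glue_stick: White glue stick with green cap, 20 mm thick, 91 mm long, lying on the desk in the lane in front of the green bay. Origin under its middle, its y axis along its length; the cylinder is solid from y = -20 to +46 mm (grip it between y = 0 and 25 mm, across x, fingertips close to the desk).
- rook: White printed chess rook, 74 mm wide foot, 67 mm high, 30 g, standing in the mouth of the red bay; origin under its middle. Must stay.
- mouse: Black computer mouse, 114x60x39 mm, left of the work, with a thin lead on the desk behind it; origin under its middle. Must stay. Fixed clutter, not listed: a tape roll (100 mm wide, 25 high) at the right edge about level with the dock, a figurine and a parts case behind the dock, a domed puck to the dock's left.
- green_socket (a point): Centre of the mouth of the socket hole under the green lamp, in the wall's front face, 18 mm above the desk. Hole 40 wide x 22 high mm, 24 mm deep. With the module home its front face touches the wall here and its rear face is 84 mm out, beyond the rails.
Not all that is in view belongs to the job. Leave any yellow look-alike of the glue_stick alone.

How it is judged:
By the outcome, as a careful person would: the job done as asked, in the order asked, and still so for the second after the job is handed in, with the robot touching nothing.
It also fails if it takes over 67 s, if anything falls off the work surface, if the arm or the gripper's body presses on something with over 40 N, if the wrist force passes 120 N, or if a joint passes its speed limit or range.

## Working session

There is one attempt and no reset: what is moved stays moved. The work goes in short steps, each a Python script; the robot and the scene stay as the last script left them, time stands still between calls to the robot, and variables do not carry over. Pictures are saved under pics/ and viewed, at most 10 in all, crops included, and the job is handed in when it is done.

```bash
mkdir -p pics; ls
python3 - <<'E'
from plant import arm
import cv2,numpy as np
for n in("scene","side"):
    im=arm.get_image(n); cv2.imwrite(f"pics/{n}0.png",im[:,:,::-1])
    p=arm.camera_params(n); print(n,p)
print(arm.camera_params("wrist"),arm.get_eef_pos(),arm.get_time_s(),arm.grasp_offset)
E
```

```text
pics
scene {'fov_y': 46.56072144334245, 'cx': 319.0135836260653, 'cy': 245.1895795810999, 'k1': -0.15031721587024996, 'eye': array([ 0.04651338, -0.92937464,  0.45095221]), 'rotation': array([[ 0.85597806,  0.21343867, -0.4708986 ],
       [-0.51691956,  0.33607472, -0.78730423],
       [-0.00978405,  0.91733185,  0.39800321]])}
side {'fov_y': 53.84113332172452, 'cx': 319.52259805300076, 'cy': 232.4812180776741, 'k1': -0.019410929339730234, 'eye': array([ 0.54269516, -0.85526032,  0.67973594]), 'rotation': array([[ 0.99909678, -0.01081945,  0.04109212],
       [ 0.03763874,  0.67415641, -0.73762894],
       [-0.01972178,  0.73850936,  0.67395473]])}
{'fov_y': 61.731107243495586, 'cx': 316.0021515663942, 'cy': 238.2340713329012, 'k1': -0.019733680725452063, 'eye': array([0.15731891, 0.50543104, 0.38335364]), 'rotation': array([[ 4.33281128e-01, -8.65787568e-01, -2.50358444e-01],
       [ 9.01258341e-01,  4.15941194e-01,  1.21352073e-01],
       [-9.30726121e-04, -2.78217199e-01,  9.60517737e-01]])} [0.22707674 0.47293881 0.22613679] 0.1 0.0188
```

View pics/scene0.png

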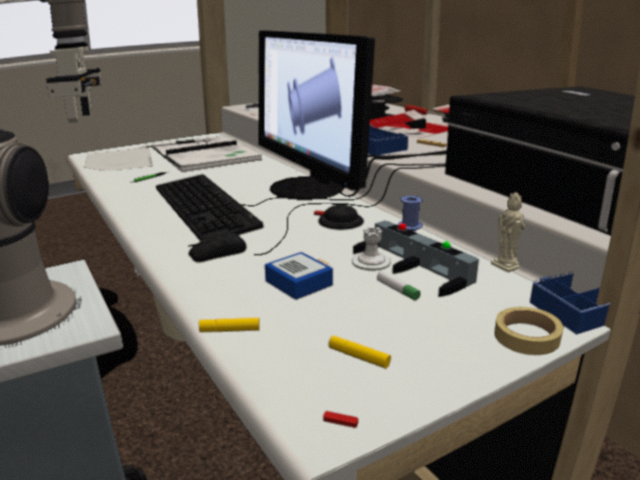

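View pics/side0.png

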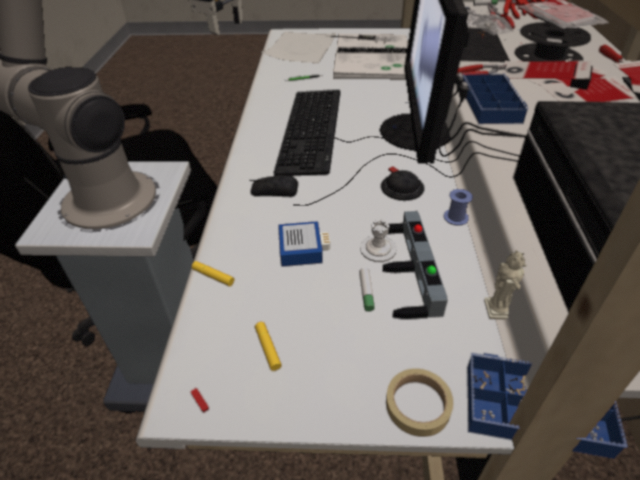

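The scene view shows the module at (298,272), the white and green glue stick at (398,285), the rook at (371,252), the red lamp at (403,227), the green lamp at (447,246) and the mouse at (217,246). The side view shows the module at (301,243), plug at (326,240), the glue stick at (367,288) and the green lamp at (432,270).

Candidates for the glue stick:
- **White with green cap:** scene (398,285), side (367,288). I choose this one because it matches the description and lies in front of the green bay.
- **Yellow rods:** scene (229,324) and (360,350). These are the look-alikes.
- **Green pen:** scene (150,177).
- **Red stub:** scene (341,419).

```bash
cat > h.py <<'E'
import numpy as np,cv2
from plant import arm
def rays(p,uv):
    f=240/np.tan(np.radians(p['fov_y'])/2)
    K=np.array([[f,0,p['cx']],[0,f,p['cy']],[0,0,1]])
    n=cv2.undistortPoints(np.asarray(uv,float).reshape(-1,1,2),K,np.array([p['k1'],0,0,0.]))[:,0]
    d=np.c_[n[:,0],-n[:,1],-np.ones(len(n))]@np.asarray(p['rotation']).T
    return d/np.linalg.norm(d,axis=1)[:,None]
def plane(p,uv,z):
    d=rays(p,uv); e=np.asarray(p['eye']); return e+d*((z-e[2])/d[:,2])[:,None]
def tri(obs):  # [(p,uv),...] -> point, rms miss
    A=0;b=0;L=[]
    for p,uv in obs:
        d=rays(p,[uv])[0];M=np.eye(3)-np.outer(d,d);e=np.asarray(p['eye']);A=A+M;b=b+M@e;L.append((M,e))
    x=np.linalg.solve(A,b); return x,max(np.linalg.norm(M@(x-e)) for M,e in L)
def proj(p,X):
    f=240/np.tan(np.radians(p['fov_y'])/2); c=(np.atleast_2d(X)-p['eye'])@np.asarray(p['rotation'])
    x=c[:,0]/-c[:,2];y=-c[:,1]/-c[:,2];s=1+p['k1']*(x*x+y*y)
    return np.c_[f*x*s+p['cx'],f*y*s+p['cy']]
def blob(im,kind,box=None,amin=15):
    h=cv2.cvtColor(im,cv2.COLOR_RGB2HSV)
    lo,hi={'green':((45,90,40),(85,255,255)),'blue':((100,120,40),(125,255,255)),'red':((0,150,80),(8,255,255))}[kind]
    m=cv2.inRange(h,lo,hi)
    if box: k=np.zeros_like(m);k[box[1]:box[3],box[0]:box[2]]=255;m&=k
    n,l,s,c=cv2.connectedComponentsWithStats(m)
    return [(c[i].round(1),int(s[i,4]),(l==i)) for i in np.argsort(-s[1:,4])+1 if s[i,4]>=amin]
def down(yaw): # tool y axis at world angle yaw+90 ; x axis at yaw
    c,s=np.cos(yaw),np.sin(yaw); return np.array([[c,s,0],[s,-c,0],[0,0,-1.]])
E
python3 - <<'E'
from h import *
S,D=arm.camera_params("scene"),arm.camera_params("side")
s=cv2.imread("pics/scene0.png")[:,:,::-1].copy();d=cv2.imread("pics/side0.png")[:,:,::-1].copy()
for k in('green','red','blue'):
    for n,i in(('s',s),('d',d)):
        print(k,n,[(tuple(map(float,c)),a) for c,a,_ in blob(i,k,(180,180,460,330))])
for nm,a,b in(('glue mid',(398,285),(367,288)),('glamp',(447,246),(432,270)),('rlamp',(403,227),(419,229)),('module',(298,268),(299,237)),('rook',(372,262),(379,250)),('mouse',(217,246),(275,185)),('plug',(331,258),(327,240))):
    print(nm,*[np.round(v,4) for v in tri([(S,a),(D,b)])])
R=arm.get_orientation();print(R.round(3))
for x,y in((.42,-.07),(.5,-.1)):
  for yaw in (0,np.pi/2,-np.pi/2,np.pi):
    print(x,y,yaw,arm.solve_ik([x,y,.3],down(yaw)))
E
```

```text
green s [((410.9, 291.9), 134), ((445.7, 245.0), 61)]
green d [((431.1, 269.3), 86), ((368.0, 301.8), 78)]
red s [((319.3, 212.5), 22)]
red d [((418.1, 227.2), 38)]
blue s [((298.6, 280.7), 1265)]
blue d [((300.5, 252.0), 678)]
glue mid [ 0.5961 -0.2725  0.0082] 0.0002
glamp [ 0.7112 -0.2656  0.0518] 0.0004
rlamp [ 0.7003 -0.1548  0.0529] 0.0007
module [ 0.4627 -0.16    0.03  ] 0.0012
rook [ 0.6247 -0.1597 -0.0012] 0.0011
mouse [0.3906 0.0382 0.0142] 0.0006
plug [ 0.5194 -0.1789  0.0417] 0.0002
[[-0.901  0.433 -0.001]
 [ 0.433  0.901 -0.001]
 [ 0.    -0.001 -1.   ]]
0.42 -0.07 0 [-1.97988684e+01  5.90860582e+00  9.35625536e+01 -2.54444375e-14
  8.05288406e+01  7.02011316e+01]
0.42 -0.07 1.5707963267948966 [-1.97988684e+01  5.90860582e+00  9.35625536e+01 -2.54444375e-14
  8.05288406e+01 -1.97988684e+01]
0.42 -0.07 -1.5707963267948966 [-1.97988684e+01  5.90860582e+00  9.35625536e+01 -2.54444375e-14
  8.05288406e+01  1.60201132e+02]
0.42 -0.07 3.141592653589793 [-1.97988684e+01  5.90860582e+00  9.35625536e+01 -2.54444375e-14
  8.05288406e+01 -1.09798868e+02]
0.5 -0.1 0 [-1.99271655e+01  1.52599702e+01  8.18568065e+01 -2.54444375e-14
  8.28832233e+01  7.00728345e+01]
0.5 -0.1 1.5707963267948966 [-1.99271655e+01  1.52599702e+01  8.18568065e+01 -2.54444375e-14
  8.28832233e+01 -1.99271655e+01]
0.5 -0.1 -1.5707963267948966 [-1.99271655e+01  1.52599702e+01  8.18568065e+01 -2.54444375e-14
  8.28832233e+01  1.60072835e+02]
0.5 -0.1 3.141592653589793 [-1.99271655e+01  1.52599702e+01  8.18568065e+01 -2.54444375e-14
  8.28832233e+01 -1.09927165e+02]
```

Run:
```python
from h import *
import pickle
R=down(np.pi/2); P=[]
for i,(x,y,z) in enumerate(((.54,-.13,.28),(.57,-.24,.24))):
    arm.move_ptp([x,y,z],R); arm.pause(.2)
    p=arm.camera_params("wrist"); im=arm.get_image("wrist"); P.append(p)
    cv2.imwrite(f"pics/w{i}.png",im[:,:,::-1])
    for k in('green','red','blue'): print(i,k,[(tuple(map(float,c)),a) for c,a,_ in blob(im,k,None,40)][:4])
pickle.dump(P,open("w.pkl","wb")); print(arm.get_time_s())
```

```text
0 green []
0 red [((475.3, 228.5), 171)]
0 blue [((244.5, 221.2), 2784)]
1 green [((341.2, 269.4), 393), ((469.8, 241.5), 273)]
1 red [((470.8, 111.2), 256)]
1 blue [((198.9, 115.7), 4078)]
3.575
```

View pics/w0.png

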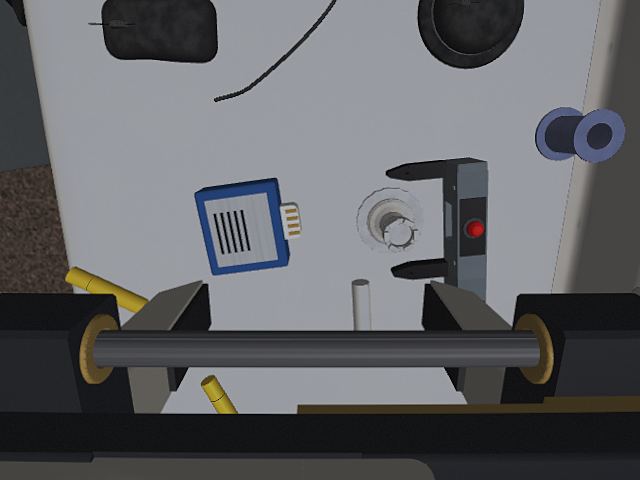

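View pics/w1.png

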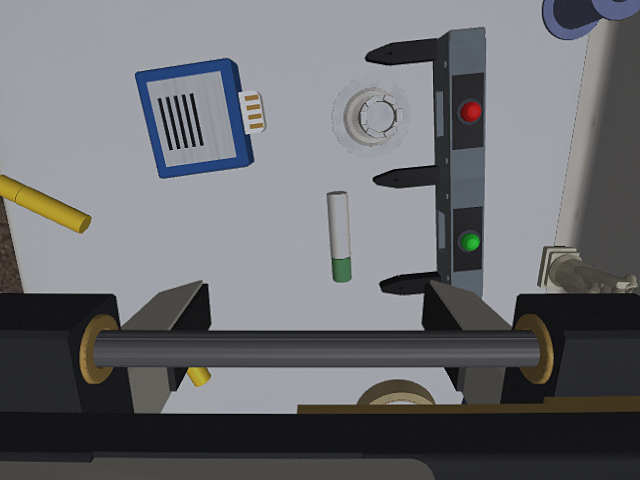

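w0 shows the module at (244,222), the rook at (395,225) and the red lamp at (475,228). w1 shows the module at (199,116), the glue stick from (338,192) to the cap end at (342,282), the red lamp at (470,111), the green lamp at (470,241), and rail tips at (367,55), (375,180) and (381,285). Next I take one close crop and measure.

Run:
```python
from h import *
import pickle
P=pickle.load(open("w.pkl","rb"));S,D=arm.camera_params("scene"),arm.camera_params("side")
I={n:cv2.imread(f"pics/{n}.png")[:,:,::-1].copy() for n in("w0","w1","scene0","side0")}
def bl(n,k,box): return blob(I[n],k,box)[0][0]
G=tri([(P[1],bl("w1","green",(440,200,500,280))),(S,bl("scene0","green",(435,235,460,255))),(D,bl("side0","green",(420,255,445,280)))])
Rr=tri([(P[1],bl("w1","red",(440,80,500,140))),(P[0],bl("w0","red",(440,200,500,250))),(D,bl("side0","red",(405,215,430,240)))])
C=tri([(P[1],bl("w1","green",(320,240,360,290))),(S,bl("scene0","green",(395,280,425,305))),(D,bl("side0","green",(355,290,380,315)))])
for n,v in(('G',G),('R',Rr),('cap',C)):print(n,v[0].round(4),round(v[1],4))
d=Rr[0]-G[0];print('dock yaw deg',np.degrees(np.arctan2(-d[0],d[1])),np.hypot(*d[:2]))
# glue axis from w1: white body + cap
h=cv2.cvtColor(I["w1"],cv2.COLOR_RGB2HSV)
print('desk/white hsv',h[150,300],h[220,339],h[265,342])
cr=I["w1"][40:290,125:395,::-1];cv2.imwrite("pics/crop1.png",cv2.resize(cr,None,fx=2.4,fy=2.4,interpolation=cv2.INTER_CUBIC))
for i in(0,1):
    b=blob(I[f"w{i}"],'blue')[0][2].astype(np.uint8)
    hl=cv2.convexHull(max(cv2.findContours(b,0,1)[0],key=len));
    print(i,cv2.approxPolyDP(hl,3,True)[:,0].tolist())
```

```text
G [ 0.7075 -0.2665  0.0547] 0.0014
R [ 0.6962 -0.1549  0.0557] 0.0024
cap [ 0.5951 -0.3088  0.0119] 0.0013
dock yaw deg 5.8128303942331545 0.11219532126677538
desk/white hsv [113  14 168] [114  15 168] [ 68 100 112]
0 [[275, 178], [289, 254], [287, 264], [213, 274], [195, 193], [206, 187]]
1 [[229, 59], [237, 68], [253, 160], [244, 166], [160, 177], [135, 73]]
```

View pics/crop1.png

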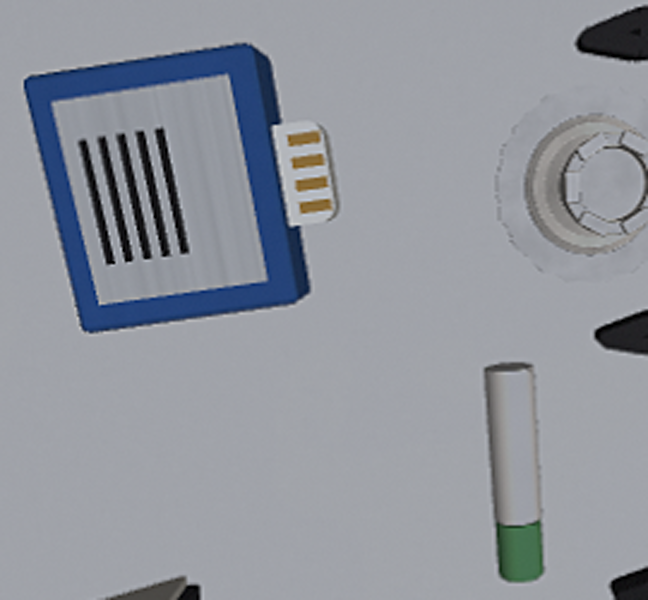

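The crop confirms the choice: a white stick with a green cap, in front of the green bay. In w1 its white end is at (337.5,193) and its cap end at (342,281). The corners of the module's top face are (135,72.5), (230,58), (249,166) and (161,178), and the plug is at (253,113).

Run:
```python
from h import *
import pickle
P=pickle.load(open("w.pkl","rb"))
c=np.array([(135,72.5),(230,58.3),(249.2,165.8),(160.8,178.3)])
for a,b in((c[3],(213,274)),(c[2],(287,264.5)),(c[1],(275,179))):print('corner h',tri([(P[1],a),(P[0],b)]))
t=plane(P[1],c,.036)[:,:2];print(t.round(4).tolist(),'centre',t.mean(0),'sides',[np.linalg.norm(t[i]-t[i-1]).round(4) for i in range(4)])
for i,j in((0,1),(3,2)):v=t[j]-t[i];print('yaw x',np.degrees(np.arctan2(v[1],v[0])))
for i,j in((0,3),(1,2)):v=t[i]-t[j];print('yaw y',np.degrees(np.arctan2(-v[0],v[1])))
g=plane(P[1],[(337.5,193),(342.1,280.8)],.010)[:,:2];v=g[0]-g[1];print('glue',g.round(4).tolist(),np.linalg.norm(v),np.degrees(np.arctan2(-v[0],v[1])))
print('glue white end h',tri([(P[1],(337.5,193)),(P[0],(360,281))]))
im=cv2.imread("pics/w1.png");V=cv2.cvtColor(im,cv2.COLOR_BGR2HSV)[:,:,2]
m=(V<75).astype(np.uint8);m[:,:360]=0;m[:,432:]=0;m[296:]=0
n,l,s,ce=cv2.connectedComponentsWithStats(m)
for k in range(1,n):
    if s[k,4]>200:
        ys,xs=np.nonzero((l==k));rows=[]
        tip=(xs.min(),ys[xs==xs.min()].mean()); a=plane(P[1],[tip],.016)[0]
        for x in (395,425): rows.append(plane(P[1],[(x,ys[xs==x].min()),(x,ys[xs==x].max())],.016)[:,:2].round(4).tolist())
        print('rail',s[k].tolist(),a.round(4),rows)
for q in((200,384),(398,390)): print(plane(P[1],[q],.01).round(3))
print('yellow w1',plane(P[1],[(88,222),(205,380)],.01).round(3).tolist())
```

```text
corner h (array([ 0.42536718, -0.21386704,  0.02767022]), np.float64(0.00026317330582462843))
corner h (array([ 0.50687744, -0.20283946,  0.02676444]), np.float64(0.0003272415563540299))
corner h (array([ 0.49505861, -0.11093746,  0.02447939]), np.float64(0.0008456508849717778))
[[0.4156, -0.1236], [0.4965, -0.1128], [0.5087, -0.2018], [0.4283, -0.2129]] centre [ 0.46227471 -0.1627604 ] sides [np.float64(0.0902), np.float64(0.0817), np.float64(0.0898), np.float64(0.0811)]
yaw x 7.580053904942183
yaw x 7.853020124362124
yaw y 8.124285127549062
yaw y 7.8024237536127785
glue [[0.5894, -0.2307], [0.5956, -0.3226]] 0.09215014088376615 3.8852252252577943
glue white end h (array([ 0.58953934, -0.23209487,  0.00225653]), np.float64(0.00027535266735761603))
rail [365, 39, 67, 26, 1295] [ 0.6114 -0.1093  0.016 ] [[[0.6372, -0.0974], [0.6381, -0.1145]], [[0.6632, -0.0941], [0.6645, -0.1119]]]
rail [373, 166, 59, 22, 988] [ 0.6226 -0.2162  0.016 ] [[[0.643, -0.2067], [0.644, -0.2238]], [[0.6713, -0.2038], [0.6726, -0.2218]]]
rail [379, 272, 53, 24, 966] [ 0.6331 -0.3237  0.016 ] [[[0.6491, -0.3149], [0.6501, -0.3337]], [[0.6795, -0.3117], [0.6814, -0.336]]]
[[ 0.438 -0.448  0.01 ]]
[[ 0.662 -0.456  0.01 ]]
yellow w1 [[0.34, -0.26, 0.01], [0.444, -0.443, 0.01]]
```

Measured: module at (0.462,-0.163) with yaw 7.8°, dock yaw 5.8°, home at about (0.651,-0.272), glue stick at (0.5925,-0.277) with yaw 3.9°. I move the glue stick first.

Run:
```python
from h import *
a=np.radians(3.9);R=down(np.pi/2+a);g=np.array([.5918,-.2667]);t=np.array([.545,-.42])
arm.set_gripper(.045,15)
arm.move_ptp([*g,.08],R); print(arm.move_linear([*g,.004],v=.1,until_force=8),arm.get_eef_pos())
arm.set_gripper(.0,15); print('grip',arm.get_grip_width(),arm.get_grip_force())
arm.move_linear([*g,.08],v=.15); print('lifted',arm.get_grip_width())
arm.move_linear([*t,.08],v=.2)
print(arm.move_linear([*t,.0045],v=.08,until_force=6),arm.get_eef_pos())
arm.set_gripper(.04); arm.pause(.2); arm.move_linear([*t,.1],v=.2)
arm.move_ptp([.5,-.12,.24],down(np.pi/2)); arm.set_gripper(.092); arm.pause(.2)
p=arm.camera_params("wrist")
import pickle;pickle.dump(p,open("w2.pkl","wb"))
cv2.imwrite("pics/w2.png",arm.get_image("wrist")[:,:,::-1]);s=arm.get_image("side");cv2.imwrite("pics/side1.png",s[:,:,::-1])
print([(c,n) for c,n,_ in blob(s,'green',(180,180,460,400))],arm.get_time_s())
b=blob(cv2.imread("pics/w2.png")[:,:,::-1].copy(),'blue')[0];print(b[0],b[1])
cv2.imwrite("pics/both.png",cv2.resize(np.hstack([cv2.imread("pics/w2.png")[:400,:480],cv2.imread("pics/side1.png")[150:450,180:480].repeat(1,0) if 0 else cv2.resize(cv2.imread("pics/side1.png")[150:450,180:480],(400,400))]),(792,360)))
```

```text
False [ 0.59233542 -0.26698645  0.00478128]
grip 0.020116131188651444 15.0001560151577
lifted 0.02020557872976206
True [ 0.54426419 -0.41941276  0.00411524]
[(array([340.4, 377.3]), 123), (array([431.2, 269.3]), 85)] 13.0417
[277.2 238.7] 3297
```

View pics/both.png

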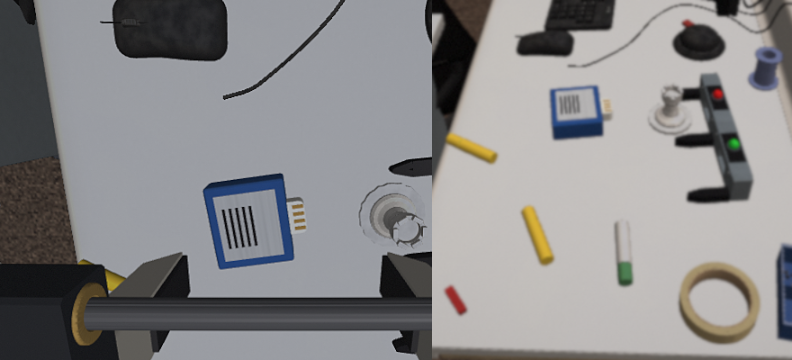

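The glue stick now lies clear at side (340,377), and the module has not moved. Next I push the module sideways into the lane with both fingertips on its left face, then look again.

```bash
cat >> h.py <<'E'
YAW=np.radians(5.8);DX=np.array([np.cos(YAW),np.sin(YAW)]);DY=np.array([-DX[1],DX[0]]);HOME=np.array([.6508,-.2723])
E
python3 - <<'E'
from h import *
import pickle
R=down(np.pi/2+YAW);T=HOME-.1765*DX
s=T+.2*DY;e=T+.0555*DY
arm.set_gripper(.040)
arm.move_ptp([*s,.08],R);print(arm.move_linear([*s,.008],v=.1,until_force=8))
arm.move_linear([*e,.008],v=.06);print(arm.get_eef_pos(),arm.get_ft_force())
b=e+.02*DY;arm.move_linear([*b,.008],v=.1);arm.move_linear([*b,.1],v=.2)
arm.move_ptp([.57,-.27,.24],down(np.pi/2));arm.pause(.2)
pickle.dump(arm.camera_params("wrist"),open("w3.pkl","wb"));im=arm.get_image("wrist")
cv2.imwrite("pics/w3.png",im[:,:,::-1]);print(arm.get_time_s())
for k in('blue','green'):print([(c,n) for c,n,_ in blob(im,k)][:2])
cv2.imwrite("pics/crop3.png",cv2.resize(im[70:330,90:500,::-1],None,fx=1.9,fy=1.9,interpolation=cv2.INTER_CUBIC))
E
```

```text
False
[ 0.46961165 -0.23484256  0.00799739] [-0.72587418  4.77742376  2.89812668]
20.1083
[(array([219.7, 220.7]), 3572), (array([571.4, 372.1]), 20)]
[(array([477.5, 209.4]), 292), (array([297.1, 376.5]), 289)]
```

View pics/crop3.png

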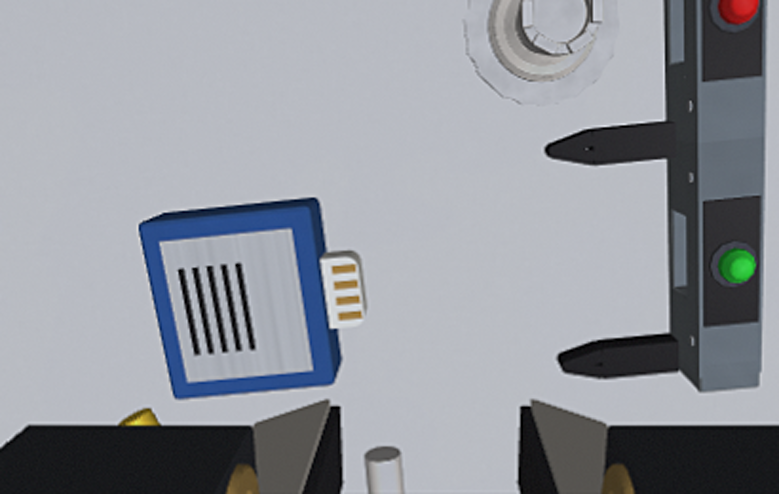

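In crop3 the module sits in the lane, with top corners at about (140,229), (312,209), (333,384) and (178,398). The plug is at (343,290), the green lamp at (737,266), and the tips of the green bay's rails are at (548,150) and (560,360).

Run:
```python
from h import *
import pickle
p=pickle.load(open("w3.pkl","rb"));P=lambda q,z:plane(p,np.array(q,float)/1.9+(90,70),z)[:,:2]
D=lambda w:np.c_[(w-HOME)@DX,(w-HOME)@DY]
t=P([(140,229),(312,209),(333,384),(178,398)],.036);print('top',D(t).round(4).tolist(),D(t).mean(0).round(4))
yaw=lambda v:np.degrees(np.arctan2(v[1],v[0]))
for n,q in(('top',t),('label',P([(160,242),(293,229),(314,371),(188,382)],.036))):print(n,yaw(q[1]-q[0]),yaw(q[2]-q[3]),yaw(q[0]-q[3])-90,yaw(q[1]-q[2])-90)
print('plug',D(P([(354,251),(366,326)],.027)).round(4).tolist())
print('lamp',D(P([(737,266)],.055)).round(4))
print('rails',D(P([(548,150),(560,360)],.016)).round(4).tolist(),'inner',D(P([(600,164),(670,157)],.016)).round(4).tolist(),D(P([(610,343),(675,337)],.0)).round(4).tolist())
im=cv2.imread("pics/w3.png")[:,:,::-1].copy();h=blob(im,'blue')[0][2].astype(np.uint8)
print(((cv2.approxPolyDP(cv2.convexHull(max(cv2.findContours(h,0,1)[0],key=len)),3,True)[:,0]-(90,70))*1.9).round().tolist())
```

```text
top [[-0.2193, 0.0413], [-0.1363, 0.0423], [-0.1384, -0.0459], [-0.2177, -0.0456]] [-0.1779 -0.002 ]
top 6.505908714116583 5.567006779078717 6.812887609189502 4.438953104209048
label 5.5199434190762355 5.342195683351395 5.760938512455866 5.578282971310514
plug [[-0.1202, 0.0187], [-0.1191, -0.0199]]
lamp [[ 0.0562 -0.0006]]
rails [[-0.0211, 0.0568], [-0.0212, -0.0518]] inner [[0.0038, 0.0475], [0.0381, 0.0475]] [[0.0087, -0.0506], [0.044, -0.0507]]
[[314.0, 198.0], [338.0, 348.0], [332.0, 380.0], [175.0, 395.0], [139.0, 224.0], [163.0, 213.0]]
```

Yaw matches the dock to within about 0.3°, and the lateral error is about 1 mm, inside the rail lead-in. Now I push it in from the rear with two fingertips.

Run:
```python
from h import *
R=down(np.pi+YAW);W=lambda a:HOME+a*DX
Z=.012
arm.move_ptp([*W(-.262),.12],R);print(arm.move_linear([*W(-.262),Z],v=.12,until_force=8))
L=lambda:(((arm.get_eef_pos()[:2]-HOME)@DX).round(4),((arm.get_eef_pos()[:2]-HOME)@DY).round(4),arm.get_ft_force().round(1),round(arm.get_time_s(),2))
print(arm.move_linear([*W(-.15),Z],v=.06,until_force=18),L())
print(arm.move_linear([*W(-.075),Z],v=.05,until_force=18),L())
print(arm.move_linear([*W(-.042),Z],v=.03,until_force=25),L())
s=arm.get_image("side");cv2.imwrite("pics/side2.png",s[:,:,::-1])
c=arm.get_image("scene");cv2.imwrite("pics/scene2.png",c[:,:,::-1])
cv2.imwrite("pics/b2.png",np.hstack([cv2.resize(i,None,fx=2,fy=2,interpolation=cv2.INTER_CUBIC) for i in(s[170:390,300:490,::-1],c[170:390,290:490,::-1])]))
```

```text
False
False (np.float64(-0.15), np.float64(0.0), array([-1.6,  1. ,  0.2]), 24.85)
False (np.float64(-0.0749), np.float64(0.0), array([-1. ,  1. , -0.7]), 26.5)
True (np.float64(-0.0524), np.float64(0.0003), array([-0.6,  0.3, -0.4]), 27.32)
```

View pics/b2.png

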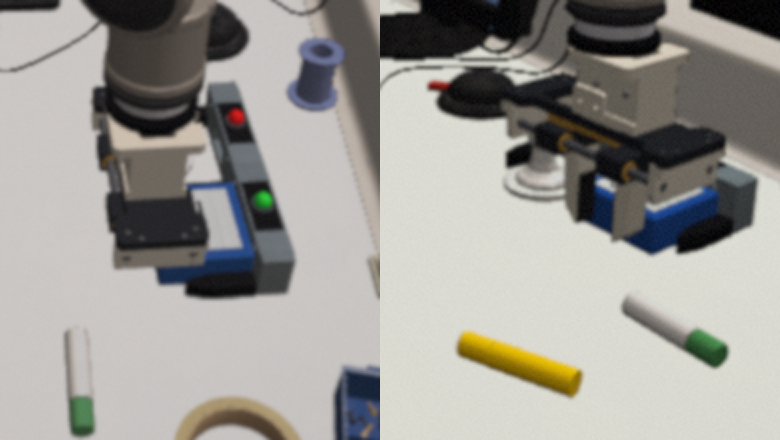

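b2 shows the module in the green bay up against the wall, and the rook is still standing. I give it one more gentle push, back off and check.

Run:
```python
from h import *
import pickle
W=lambda a:HOME+a*DX;Z=.012
L=lambda:(((arm.get_eef_pos()[:2]-HOME)@DX).round(4),arm.get_ft_force().round(1),round(arm.get_time_s(),2))
print(arm.move_linear([*W(-.046),Z],v=.012,until_force=30),L())
arm.move_linear([*W(-.10),Z],v=.1);arm.move_linear([*W(-.10),.15],v=.2)
arm.move_ptp([.57,-.22,.24],down(np.pi/2));arm.pause(.2)
p=arm.camera_params("wrist");pickle.dump(p,open("w4.pkl","wb"));im=arm.get_image("wrist")
cv2.imwrite("pics/w4.png",im[:,:,::-1]);print(L())
cv2.imwrite("pics/crop4.png",cv2.resize(im[60:320,280:540,::-1],None,fx=2.3,fy=2.3,interpolation=cv2.INTER_CUBIC))
for n in("red","green"):print([(c,a) for c,a,_ in blob(im,n)][:2])
```

```text
False (np.float64(-0.0523), array([-23.4,  -1.6,   9. ]), 28.22)
(np.float64(-0.0752), array([ 0.2, -0.5,  0.9]), 31.56)
[(array([469.6, 135.3]), 266)]
[(array([468.9, 261.9]), 266)]
```

View pics/crop4.png

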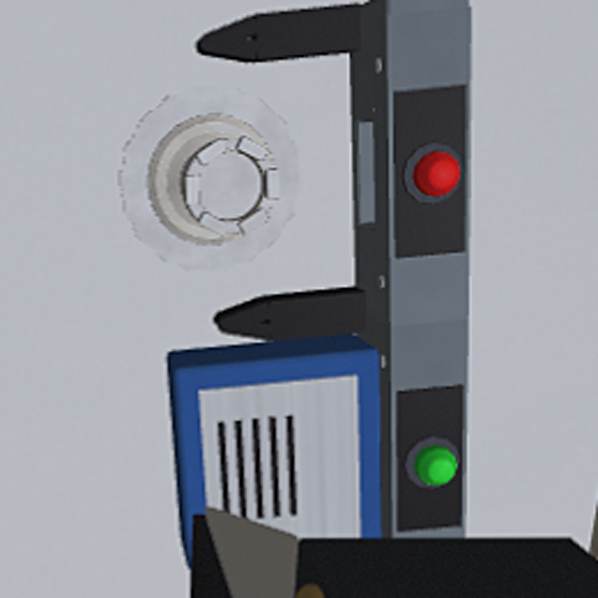

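crop4 shows the front edge of the module at (380,345–535), flush with the wall face under the green lamp at (436,467). The push was blocked at 23 N with the fingertips about 1 mm from the expected home position. The rook at (228,185) stands untouched, so I hand in.

```bash
python3 -c "
from plant import arm
print(arm.close_job(),arm.get_time_s())"
```

```text
the job is handed in; nothing more can be done
the job is handed in; nothing more can be done
```

The job is handed in at about 32 s: the glue stick lies on the open desk clear of the lane, the blue module was slid into the green-lamp bay with its front flush to the socket wall, and the arm never touched the rook or the mouse.

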